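# Charge the yellow battery cassette

### The job

Take the battery cassette with the yellow grip out of the green rack and lower it gently (do not drop it) into the charger's slot until it is fully home. Only then turn the charger's selector knob until its white pointer clicks in at the yellow mark. Leave the other two cassettes, the screwdriver and the brass collar where they are.

Things in the scene. Friction and masses are not known exactly. Their poses are not given: they have to be found in the camera images.
- cassette_yellow: The battery cassette: upright grey slab 100 long (its x) x 24 thick (its y) x 70 high, with a yellow grip rib 56 x 16 (x, y) centred on top, rising from height 68 to 100 over the underside, and yellow stripes on its sides; about 0.35 kg; same either way round. Origin at the centre of its underside, z up
- cassette_blue: Another battery cassette: upright grey slab 100 long (its x) x 24 thick (its y) x 70 high, with a blue grip rib 56 x 16 (x, y) centred on top, rising from height 68 to 100 over the underside, and blue stripes on its sides; about 0.35 kg; same either way round. Origin at the centre of its underside, z up. Stays in the rack
- cassette_red: Another battery cassette: upright grey slab 100 long (its x) x 24 thick (its y) x 70 high, with a red grip rib 56 x 16 (x, y) centred on top, rising from height 68 to 100 over the underside, and red stripes on its sides; about 0.35 kg; same either way round. Origin at the centre of its underside, z up. Stays in the rack
- rack: Fixed green storage block 130 x 235 x 30 (x, y, z) with three upright pockets 20 deep, side by side along its y at -75, 0 and +75, holding the cassettes (their x along the rack's x, 4 mm total play, undersides 10 above the bench). Which colour stands in which pocket varies. Origin at the centre of its underside
- charger: Fixed grey box 160 x 260 x 65 (x, y, z). In its top: a slot 103 x 27 (x, y), 50 deep, chamfered mouth, centred at x 0, y -65; and the selector knob, axis upright at x 0, y +60, with coloured marks on the top around it. The knob stands on a steel disc of radius 40, 12 high. Origin at the centre of its underside, z up
- slot_floor (a point): Centre of the slot's floor, 15 above the charger's underside (the slot's mouth is 50 higher). Axes as the charger's. A cassette that is home has its origin here
- knob (a joint): Angle of the selector knob (rad): 0 = off (white mark, pointer along the charger's +x; it starts here), growing counterclockwise from above, stops at +-1.35, sprung click stops at -1.2, -0.6, 0, 0.6, 1.2, about 0.16 N m from one to the next. A black disc of radius 34 with a bar grip 66 long, 14 thick, its top 119 above the bench; a white line on one half of the bar is the pointer
- knob_grip (a point): Point on the knob's axis, inside its bar grip (85 to 119 above the bench), 107 above the bench: the height to grip. Its x axis runs along the bar to the pointer's end, and turns with the knob
- pointer (a point): Point that turns with the knob, where its pointer aims: 58 from the knob's axis, over the ring of marks
- mark_yellow: Yellow mark, a flat disc 20 across on the charger's top, 58 from the knob's axis at one of the click stops -1.2, -0.6, 0.6 or 1.2; blue, red and green marks stand at the other three. Which is where varies. Origin at its centre
- screwdriver: Loose screwdriver with a red handle, 200 long, lying on the bench. Bystander
- brass_collar: Loose flanged brass collar, 80 across, 32 high. Bystander
Mind the look-alikes: they are no part of the job. Leave any turquoise look-alike of the cassette_yellow alone.

How it is judged:
By the outcome, as a careful person would: the job done as asked, in the order asked, and still so for the second after the job is handed in, with the robot touching nothing.
It also fails if it takes over 64 s, if anything falls off the work surface, if the arm or the gripper's body presses on something with over 40 N, if the wrist force passes 120 N, or if a joint passes its speed limit or range.

### The arm

A 7-joint arm with a two-finger parallel gripper is mounted at the origin on the work surface. World frame = base frame: x ahead of the robot, y to its left, z up, the work surface at z = 0. Lengths are in m, angles in rad, forces in N, time in s.
With the tool pointing down it reaches from about 0.4 to 0.85 m from the base axis. Payload 4.5 kg.
Tool frame: the origin (TCP) lies at the very end of the fingers, on their centre line; the grasp point (between the pads) lies 19 mm behind it (manip.grip_point_offset is the z of the grasp point in the tool frame, in m); z points along the fingers, y is the line along which they close (so a half turn about z gives the same grasp; the last joint's range is limited). The gripper opens to 88 mm and grips with 3 to 60 N. Pads are 18 mm wide; open, the fingers measure 123 mm over their backs; the gripper's body (75 mm by 187 mm) begins 45 mm behind the grasp point.
Start: joints at [-1.256, 0.689, -0.195, 1.565, 0.157, 0.902, -0.215], TCP at [0.173, 0.601, 0.239] pointing down, gripper open.
Joint ranges: [-3.01, 3.01], [-0.46, 2.08], [-1.47, 1.51], [0.13, 2.56], [-1, 4.14], [0.04, 2.09], [-2.66, 2.66]. Speed limits (rad/s): [2.57, 2.57, 3.14, 3.14, 3.14, 3.14, 3.14].

### API

Orientations are given as a rotation vector (axis times angle).
In Python, from station import manip, cams, workorder gives the robot as it stands.
- The arm moves only by the tool step_arm, never from a script. Its argument "deltas" is one flat list of numbers, 5 for each row, row after row: the shift along the tool's x, y, z in mm, then the turn about the tool's z in rad, then the opening, from 0 (shut) to 1 (fully open). In form: [tx, ty, tz, roll, jaw, tx, ty, tz, roll, jaw, ...]. A call has exactly 8 rows; each row shifts and turns the commanded pose from where the row before left it, along the tool's axes as they then stand; what a row does not reach is not made up. A row lasts 1/12 s, in which the tool goes at most 41.7 mm and 7.16 degrees, less where a joint would pass 70% of its speed; a pose out of reach is approached as far as the arm can. A call is refused whole if a number of a shift passes 41.7 or a number of a turn 0.125, either way. A call with a gripper value outside its range is refused whole. The fingers move at their own pace and stop on an object; the grip force is fixed at half the most. Time passes only in rows, so rows that do not move let the fingers close, or fill a call up. It gives the time, the measured TCP pose, the force, the opening and the grip force at its end, in the units of the state.
- manip.observe(): the state, without advancing time (a new reading comes with each control period).
- cams.get_image(name): name is "scene" or "top"; returns a dict with "image" (384x512x3 uint8, red, green, blue), "range_z" (384x512 float32, m along the optical axis (not along the pixel's ray), 0 where there is no reading), "fx", "fy", "cx", "cy" (pixels), "k1" (the pictures are not rectified: a ray, as slopes to the right and down, at radius r is drawn at 1 + k1 r^2 times it, then the intrinsics apply), "rvec" (rotation vector, rad) and "tvec" (3), from world to camera coordinates, as OpenCV has them. Camera axes: x right, y down, z forward; pixel columns grow to the right and rows downward; lengths in m; the calibration is good to about 2 mm. A picture is of the moment at which its call begins.
- workorder.close_job(): hands the job in; it is judged then, once.
The state is a dict: "time_s": time; "joint_pos": joint angles; "dq": joint speeds; "joint_efforts": joint torques, N m; "position": TCP position; "orientation": TCP orientation; "ft_force": force on the tool from outside, world axes, zero at the start; "moment": the same for the moment, N m; "opening": finger opening in m; "grip_force": force on a finger pad.
Only numpy, scipy, OpenCV 4.12 (cv2) and the standard library are available. Lean on these libraries where they do the work, as an engineer would, in place of code of your own. Each camera call takes 0.05 s, during which the arm holds its last target. There are 200 camera calls.

## Working session

There is one attempt and no reset: what is moved stays moved. The work goes in short steps, Python scripts to look and compute and a tool call to move; the robot and the scene stay as the last step left them, time stands still between calls to the robot, and variables do not carry over. Pictures are saved under pics/ and viewed, at most 10 in all, crops included, and the job is handed in when it is done.

Besides the shell and the picture viewer there is one more tool, called after "Request:" in YAML: its name, and indented under it one key for each argument. step_arm: Moves the arm, as the interface text tells. Its arguments: {"type":"object","properties":{"deltas":{"type":"array"}},"required":["deltas"]}

```bash
mkdir -p pics; cat > h.py <<'E'
import numpy as np, cv2
from station import manip, cams, workorder
def grab(n,save=None):
    d=cams.get_image(n)
    if save: cv2.imwrite('pics/'+save,cv2.cvtColor(d['image'],cv2.COLOR_RGB2BGR))
    return d
def rays(d,uv):
    uv=np.atleast_2d(np.asarray(uv,float))
    K=np.array([[d['fx'],0,d['cx']],[0,d['fy'],d['cy']],[0,0,1]])
    p=cv2.undistortPoints(uv[:,None],K,np.array([d['k1'],0,0,0,0.]))[:,0]
    return np.c_[p,np.ones(len(p))]
def world(d,pc):
    R=cv2.Rodrigues(np.asarray(d['rvec'],float))[0]
    return (pc-np.asarray(d['tvec']).ravel())@R
def onplane(d,uv,z):
    c=world(d,np.zeros((1,3)));w=world(d,rays(d,uv))-c
    return c+w*((z-c[:,2:])/w[:,2:])
def cloud(d):
    h,w=d['range_z'].shape
    v,u=np.mgrid[:h,:w]
    r=rays(d,np.c_[u.ravel(),v.ravel()])
    return world(d,r*d['range_z'].reshape(-1,1)).reshape(h,w,3)
E
python3 - <<'E'
from h import *
a=grab('top','top0.png');b=grab('scene','scene0.png')
for d in (a,b): print(d['fx'],d['k1'],world(d,np.zeros((1,3))))
np.savez('/tmp/a.npz',**a);np.savez('/tmp/b.npz',**b)
print(manip.observe(),manip.grip_point_offset)
E
```

```text
387.8961757702919 0.03854191540989777 [[ 0.42393866 -0.05324233  1.29405079]]
362.11586496921035 -0.07171103311625873 [[1.10167589 0.42933371 0.74020692]]
{'time_s': 0.1, 'joint_pos': array([-1.25619135,  0.68989101, -0.1945367 ,  1.56618846,  0.15731515,
        0.90249858, -0.21510458]), 'dq': array([-0.00140414, -0.0010018 ,  0.00028985, -0.00311663,  0.00022102,
        0.00011719,  0.0009998 ]), 'joint_efforts': array([-3.60911588e-03, -5.28496599e+01, -1.27159305e+00, -1.53836954e+01,
       -5.25458436e-02,  2.03888310e-03,  5.26921099e-05]), 'position': array([0.17309156, 0.59999132, 0.23801008]), 'orientation': array([-4.39488274e-01, -3.11059077e+00,  2.49538720e-03]), 'ft_force': array([-0.78260686,  0.57428109, -0.47558615]), 'moment': array([-0.05455674,  0.01577308,  0.07396827]), 'grip_force': 0.0, 'opening': 0.08835051086405656} -0.0187
```

View pics/top0.png

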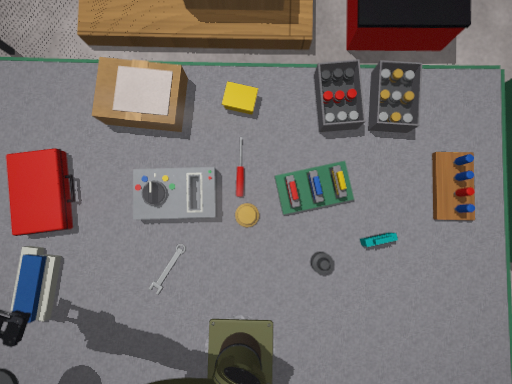

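View pics/scene0.png

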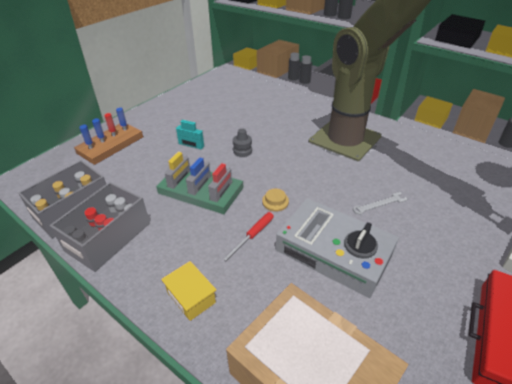

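The top view shows the rack at about (315,188) with yellow on its right at (340,180). The charger is at (175,193), with its slot at (195,192) and knob at (153,193). The yellow mark at (166,178) is clockwise of the pointer, so it is probably the -0.6 stop.

```bash
cat >> h.py <<'E'
def rect(P):
    (c,(w,h),_)=r=cv2.minAreaRect((P[:,:2]*1000).astype(np.float32)); b=cv2.boxPoints(r)
    e=[b[1]-b[0],b[2]-b[1]]; L=max(e,key=np.linalg.norm)
    return np.round(c,1),np.round(sorted([w,h]),1),round(float((np.degrees(np.arctan2(L[1],L[0]))+90)%180-90),2)
def blob(m):
    n,l,s,c=cv2.connectedComponentsWithStats(m.astype(np.uint8)); return [(l==i) for i in range(1,n)],s[1:],c[1:]
E
python3 - <<'E'
from h import *
a=dict(np.load('/tmp/a.npz'));b=dict(np.load('/tmp/b.npz'))
for nm,d,roi in(('top',a,(125,360,125,225)),('scene',b,(150,400,140,290))):
    C=cloud(d); hsv=cv2.cvtColor(d['image'],cv2.COLOR_RGB2HSV)
    R=np.zeros(C.shape[:2],bool);R[roi[2]:roi[3],roi[0]:roi[1]]=1
    print(nm)
    ym=R&(hsv[...,0]>20)&(hsv[...,0]<35)&(hsv[...,1]>150)&(hsv[...,2]>100)
    B,s,c=blob(ym)
    for m,si,ci in zip(B,s,c):
        if si[4]<6: continue
        P=C[m]; print(' yel',ci.round(1),si[4],'z',np.percentile(P[:,2],[5,50,95]).round(3),'med',np.median(P,0).round(3))
        t=P[P[:,2]>.095]
        if len(t)>10: print('   rib top',rect(t),len(t))
    z=C[...,2]
    k=R&(z>.110)&(z<.125)&(C[...,1]>.1)
    if k.sum()>10: print(' bar',rect(C[k]),k.sum())
    k=R&(z>.058)&(z<.070)&(C[...,1]>-.04)
    B,s,c=blob(k)
    i=np.argmax(s[:,4]); print(' chargertop',rect(C[B[i]]),s[i,4],np.median(C[B[i]][:,2]))
    # slot hole: deep pixels inside charger
    rk=R&(z>.022)&(z<.034)&(C[...,1]<-.06)
    B,s,c=blob(rk)
    i=np.argmax(s[:,4]);print(' racktop',rect(C[B[i]]),s[i,4],np.median(C[B[i]][:,2]))
d=a; C=cloud(d)
cv2.imwrite('pics/crop.png',cv2.resize(cv2.cvtColor(d['image'][150:230,125:365],cv2.COLOR_RGB2BGR),(792,264),interpolation=cv2.INTER_CUBIC))
E
```

```text
top
 yel [332.9 174. ] 7 z [0.067 0.068 0.073] med [ 0.575 -0.283  0.068]
 yel [340.9 180.2] 114 z [0.089 0.109 0.113] med [ 0.552 -0.3    0.109]
   rib top (array([ 552.5, -300.7]), array([16.3, 54. ]), 14.46) 103
 yel [165. 178.] 21 z [0.064 0.068 0.07 ] med [0.552 0.25  0.068]
 bar (array([504. , 280.7]), array([14.8, 64.5]), 3.06) 114
 chargertop (array([506.7, 222. ]), array([160. , 260.3]), -87.24) 3220 0.06503984052346232
 racktop (array([ 537.2, -228.8]), array([130.6, 238.4]), -76.81) 1768 0.029713334112703663
scene
 yel [175.2 160.2] 112 z [0.089 0.103 0.11 ] med [ 0.559 -0.294  0.103]
   rib top (array([828.9,  52.4]), array([ 34.9, 930. ]), 51.96) 83
 yel [182.7 167.1] 12 z [0.061 0.064 0.066] med [ 0.533 -0.293  0.064]
 yel [339.4 252.3] 22 z [0.066 0.067 0.069] med [0.551 0.251 0.067]
 yel [186.8 279.4] 856 z [0.056 0.058 0.06 ] med [0.817 0.007 0.058]
 bar (array([605.9, 258.1]), array([ 28.9, 276.5]), -12.31) 173
 chargertop (array([504.1, 221.2]), array([165.1, 260.5]), -87.16) 4201 0.0650068195895244
 racktop (array([ 535.9, -227.5]), array([133.5, 236.2]), -76.73) 1132 0.02870759039321521
```

View pics/crop.png

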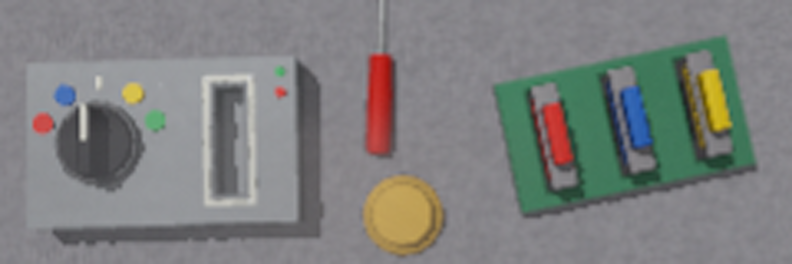

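Yellow rib at about (553,-301), yaw about 13.2°. Slot at about (508.7,156.7), yaw 2.8°. Knob at about (503,281). The yellow mark is at -0.6. I'll travel via a waypoint at (520,200).

Request:
step_arm:
  deltas: [0,0,0,0.05,0.5,-19,-36,0,0,0.5,-19,-36,0,0,0.5,-19,-36,0,0,0.5,-19,-36,0,0,0.5,-19,-36,0,0,0.5,-19,-36,0,0,0.5,-19,-36,0,0,0.5]

```text
time_s: 0.77
position: [0.217, 0.3169, 0.2387]
orientation: [0.517, 3.099, -0.0]
ft_force: [1.3, -0.8, -0.1]
opening: 0.0446
grip_force: 0.0
```

Request:
step_arm:
  deltas: [-19,-36,0,0,0.5,-19,-36,0,0,0.5,-19,-36,0,0,0.5,-19,-36,0,0,0.5,-19,-36,0,0,0.5,-19,-36,0,0,0.5,6,-38,0,0,0.5,6,-38,0,0,0.5]

```text
time_s: 1.43
position: [0.2398, 0.0545, 0.2375]
orientation: [-0.519, -3.068, 0.019]
ft_force: [0.2, 0.7, -1.1]
opening: 0.0441
grip_force: 0.0
```

Request:
step_arm:
  deltas: [6,-38,0,0,0.5,6,-38,0,0,0.5,6,-38,0,0,0.5,6,-38,0,0,0.5,6,-38,0,0,0.5,6,-38,0,0,0.5,6,-38,0,0,0.5,0,0,0,0,0.5]

```text
time_s: 2.1
position: [0.1783, -0.0698, 0.2545]
orientation: [-0.507, -2.974, 0.063]
ft_force: [0.6, 0.1, 0.6]
opening: 0.0437
grip_force: 0.0
```

```bash
cat >> h.py <<'E'
def to(x,y,z,yaw):
    s=manip.observe();R=cv2.Rodrigues(s['orientation'])[0];p=s['position']*1000
    cur=np.degrees(np.arctan2(R[1,0],R[0,0]));d=(yaw-cur+90)%180-90
    print('t',s['time_s'],'p',p.round(1),'yaw',cur.round(2),'tilt',R[:,2].round(3),'F',s['ft_force'].round(1),'open',s['opening'],'grip',s['grip_force'])
    print(' tool delta (cur axes)',(R.T@(np.array([x,y,z])-p)).round(1),'roll',-np.radians(d).round(4))
E
python3 -c "
from h import *
to(552.8,-301,84,13.2)"
```

```text
t 2.1 p [178.3 -69.8 254.5] yaw 160.44 tilt [-0.129 -0.02  -0.991] F [0.6 0.1 0.6] open 0.0436987554502929 grip 0.0
 tool delta (cur axes) [-447.   -84.8  125.5] roll -0.5717
```

I had the sign of the tool's heading wrong: its x points at 161°, and the arm is now near its inner limit, tilted slightly. I'll move outwards and re-check.

Request:
step_arm:
  deltas: [-30,-2,0,0,0.5,-30,-2,0,0,0.5,-30,-2,0,0,0.5,-30,-2,0,0,0.5,-30,-2,0,0,0.5,-30,-2,0,0,0.5,-30,-2,0,0,0.5,0,0,0,0,0.5]

```text
time_s: 2.77
position: [0.3793, -0.1458, 0.2308]
orientation: [-0.491, -2.983, 0.057]
ft_force: [1.1, -0.4, 0.7]
opening: 0.0443
grip_force: 0.0
```

```bash
python3 -c "
from h import *
to(552.8,-301,200,13.2);print(manip.observe()['joint_pos'].round(2))"
```

```text
t 2.7667 p [ 379.3 -145.8  230.8] yaw 161.13 tilt [-0.122 -0.018 -0.992] F [ 1.1 -0.4  0.7] open 0.044314656315257515 grip 0.0
 tool delta (cur axes) [-216.5  -90.2   12.2] roll -0.5597
[ 0.93  0.73 -1.21  2.08  0.78  1.07  0.53]
```

Request:
step_arm:
  deltas: [-30,-12,0,0,0.5,-30,-12,0,0,0.5,-30,-12,0,0,0.5,-30,-12,0,0,0.5,0,0,0,-0.11,0.5,0,0,0,-0.11,0.5,0,0,0,-0.11,0.5,0,0,0,-0.11,0.5]

```text
time_s: 3.43
position: [0.4721, -0.2277, 0.2207]
orientation: [0.187, -3.008, 0.019]
ft_force: [0.4, -0.0, 0.0]
opening: 0.0439
grip_force: 0.0
```

```bash
python3 -c "
from h import *
to(552.8,-301,200,13.2);print(manip.observe()['joint_pos'].round(2))"
```

```text
t 3.4333 p [ 472.1 -227.7  220.7] yaw -172.89 tilt [-0.127 -0.021 -0.992] F [ 0.4 -0.   0. ] open 0.043907824811102475 grip 0.0
 tool delta (cur axes) [-73.1 -82.7  11.8] roll -0.1062
[ 0.96  0.92 -1.25  1.76  0.89  1.32  1.14]
```

```bash
python3 -c "
from h import *
to(700,110,300,7);to(860,136,300,7)"
```

```text
t 3.4333 p [ 472.1 -227.7  220.7] yaw -172.89 tilt [-0.127 -0.021 -0.992] F [ 0.4 -0.   0. ] open 0.043907824811102475 grip 0.0
 tool delta (cur axes) [-255.6  306.3 -114.5] roll 0.002
t 3.4333 p [ 472.1 -227.7  220.7] yaw -172.89 tilt [-0.127 -0.021 -0.992] F [ 0.4 -0.   0. ] open 0.043907824811102475 grip 0.0
 tool delta (cur axes) [-416.3  312.2 -135.3] roll 0.002
```

The tilt (about 7°, towards -x) stays in the commanded pose. I'll stretch to the outer limit on the opposite side to take it out again.

Request:
step_arm:
  deltas: [-23,28,-10,0,0.5,-23,28,-10,0,0.5,-23,28,-10,0,0.5,-23,28,-10,0,0.5,-23,28,-10,0,0.5,-23,28,-10,0,0.5,-23,28,-10,0,0.5,-23,28,-10,0,0.5]

```text
time_s: 4.1
position: [0.6373, 0.0194, 0.2757]
orientation: [0.18, -3.008, 0.021]
ft_force: [1.0, -0.6, 0.5]
opening: 0.0442
grip_force: 0.0
```

Request:
step_arm:
  deltas: [-23,28,-10,0,0.5,-23,28,-10,0,0.5,-23,28,-10,0,0.5,-30,0,-4,0,0.5,-30,0,-4,0,0.5,-30,0,-4,0,0.5,-30,0,-4,0,0.5,-30,0,-4,0,0.5]

```text
time_s: 4.77
position: [0.817, 0.1247, 0.2916]
orientation: [0.182, -3.017, 0.011]
ft_force: [1.3, -1.2, -3.7]
opening: 0.0441
grip_force: 0.0
```

```bash
python3 -c "
from h import *
to(860,136,300,7);print(manip.observe()['joint_pos'].round(2))"
```

```text
t 4.7667 p [817.  124.7 291.6] yaw -173.09 tilt [-0.118 -0.014 -0.993] F [ 1.3 -1.2 -3.7] open 0.04414851480407414 grip 0.0
 tool delta (cur axes) [-42.8   6.1 -13.6] roll -0.0016
[-0.15  1.21 -0.86  0.15  0.8   1.95  1.42]
```

Request:
step_arm:
  deltas: [-10,0,-1,0,0.5,-10,0,-1,0,0.5,-10,0,-1,0,0.5,-10,0,-1,0,0.5,0,0,0,0,0.5,0,0,0,0,0.5,0,0,0,0,0.5,0,0,0,0,0.5]

```text
time_s: 5.43
position: [0.8283, 0.1226, 0.2831]
orientation: [0.179, -3.041, 0.014]
ft_force: [-1.0, 0.4, 0.6]
opening: 0.0442
grip_force: 0.0
```

```bash
python3 -c "
from h import *
to(860,136,300,7);print(manip.observe()['joint_pos'].round(2))"
```

```text
t 5.4333 p [828.3 122.6 283.1] yaw -173.27 tilt [-0.095 -0.015 -0.995] F [-1.   0.4  0.6] open 0.04422768866139385 grip 0.0
 tool delta (cur axes) [-31.2   9.5 -20. ] roll -0.0046
[-0.17  1.22 -0.43  0.14  0.41  1.89  1.45]
```

Request:
step_arm:
  deltas: [-15,0,-1,0,0.5,-15,0,-1,0,0.5,-15,0,-1,0,0.5,-15,0,-1,0,0.5,-15,0,-1,0,0.5,-15,0,-1,0,0.5,-15,0,-1,0,0.5,0,0,0,0,0.5]

```text
time_s: 6.1
position: [0.8569, 0.1226, 0.2597]
orientation: [0.181, -3.105, 0.01]
ft_force: [0.4, -0.3, -0.2]
opening: 0.0443
grip_force: 0.0
```

```bash
python3 -c "
from h import *
to(860,136,300,7);print(manip.observe()['joint_pos'].round(2))"
```

```text
t 6.1 p [856.9 122.6 259.7] yaw -173.35 tilt [-0.03  -0.008 -1.   ] F [ 0.4 -0.3 -0.2] open 0.044321487691411234 grip 0.0
 tool delta (cur axes) [ -3.4  12.8 -40.5] roll -0.0061
[-0.22  1.27  0.49  0.14 -0.47  1.78  1.53]
```

Request:
step_arm:
  deltas: [-15,0,-1,0,0.5,-15,0,-1,0,0.5,-15,0,-1,0,0.5,0,0,0,0,0.5,0,0,0,0,0.5,0,0,0,0,0.5,0,0,0,0,0.5,0,0,0,0,0.5]

```text
time_s: 6.77
position: [0.8683, 0.1239, 0.2538]
orientation: [0.184, -3.135, 0.003]
ft_force: [0.1, -0.0, 0.1]
opening: 0.0443
grip_force: 0.0
```

```bash
python3 -c "
from h import *
to(640,-120,240,13.2);to(552.8,-301,200,13.2);print(manip.observe()['joint_pos'].round(2))"
```

```text
t 6.7667 p [868.3 123.9 253.8] yaw -173.28 tilt [-0.001 -0.002 -1.   ] F [ 0.1 -0.   0.1] open 0.04426717883977892 grip 0.0
 tool delta (cur axes) [ 255.3 -215.4   14.4] roll -0.113
t 6.7667 p [868.3 123.9 253.8] yaw -173.28 tilt [-0.001 -0.002 -1.   ] F [ 0.1 -0.   0.1] open 0.04426717883977892 grip 0.0
 tool delta (cur axes) [ 363.  -384.9   54.8] roll -0.113
[-0.22  1.29  0.69  0.14 -0.67  1.75  1.55]
```

Tilt is gone. Next, to above the rack.

Request:
step_arm:
  deltas: [20,-21,0,0,0.5,24,-25.5,2,0,0.5,24,-25.5,2,0,0.5,24,-25.5,2,0,0.5,24,-25.5,2,0,0.5,24,-25.5,2,0,0.5,24,-25.5,2,0,0.5,24,-25.5,2,0,0.5]

```text
time_s: 7.43
position: [0.723, -0.0754, 0.2415]
orientation: [-0.185, 3.136, 0.0]
ft_force: [-0.1, -0.1, 0.4]
opening: 0.0442
grip_force: 0.0
```

Request:
step_arm:
  deltas: [24,-25.5,2,0,0.5,24,-25.5,2,0,0.5,24,-25.5,2,0,0.5,24,-25.5,2,0,0.5,24,-25.5,2,0,0.5,24,-25.5,2,0,0.5,20,-20,2,-0.113,0.5,0,0,0,0,0.5]

```text
time_s: 8.1
position: [0.576, -0.273, 0.2284]
orientation: [0.347, -3.119, 0.007]
ft_force: [-0.2, -0.2, 0.1]
opening: 0.0439
grip_force: 0.0
```

```bash
python3 -c "
from h import *
to(552.8,-301,84,13.2);print(manip.observe()['joint_pos'].round(2))
d=grab('scene','s1.png')
im=cv2.imread('pics/s1.png')[60:240,90:300];cv2.imwrite('pics/s1c.png',cv2.resize(im,None,fx=3,fy=3))"
```

```text
t 8.1 p [ 576.  -273.   228.4] yaw -167.31 tilt [-0.003 -0.005 -1.   ] F [-0.2 -0.2  0.1] open 0.0439245207298252 grip 0.0
 tool delta (cur axes) [ 28.3 -21.6 144.6] roll -0.0089
[ 0.04  0.8   0.64  1.56 -0.54  0.96  2.64]
```

View pics/s1c.png

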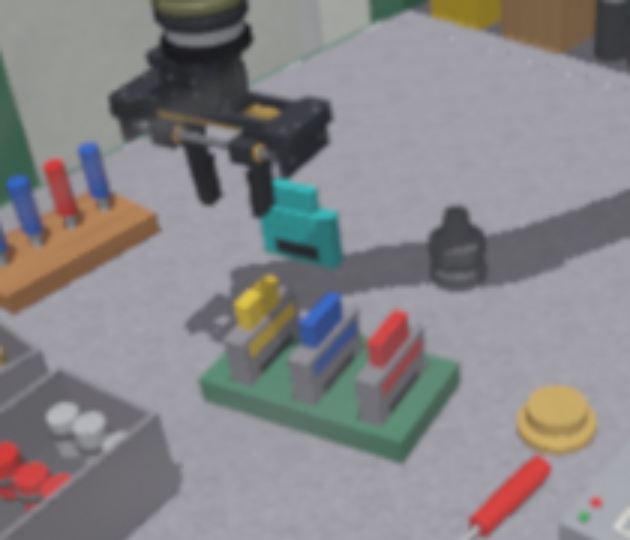

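The picture shows the gripper above and behind the rack and all cassettes in place, with yellow at (258,300). Joint 7 is at 2.64, almost at its limit, so I'll turn the hand half a turn the other way.

Request:
step_arm:
  deltas: [0,0,0,0.12,0.5,0,0,0,0.12,0.5,0,0,0,0.12,0.5,0,0,0,0.12,0.5,0,0,0,0.12,0.5,0,0,0,0.12,0.5,0,0,0,0.12,0.5,0,0,0,0.12,0.5]

```text
time_s: 8.82
position: [0.5829, -0.264, 0.2271]
orientation: [1.127, 2.932, 0.002]
ft_force: [-0.3, -0.4, -0.4]
opening: 0.0441
grip_force: 0.0
```

Request:
step_arm:
  deltas: [0,0,0,0.12,0.5,0,0,0,0.12,0.5,0,0,0,0.12,0.5,0,0,0,0.12,0.5,0,0,0,0.12,0.5,0,0,0,0.12,0.5,0,0,0,0.12,0.5,0,0,0,0.12,0.5]

```text
time_s: 9.48
position: [0.5828, -0.264, 0.2269]
orientation: [-2.353, -2.08, -0.002]
ft_force: [-1.2, 0.2, 0.1]
opening: 0.0441
grip_force: 0.0
```

Request:
step_arm:
  deltas: [0,0,0,0.12,0.5,0,0,0,0.12,0.5,0,0,0,0.12,0.5,0,0,0,0.12,0.5,0,0,0,0.12,0.5,0,0,0,0.12,0.5,0,0,0,0.12,0.5,0,0,0,0.12,0.5]

```text
time_s: 10.15
position: [0.5828, -0.264, 0.2268]
orientation: [-3.047, -0.759, -0.001]
ft_force: [0.5, -0.2, 0.6]
opening: 0.0444
grip_force: 0.0
```

```bash
python3 -c "
from h import *
to(552.8,-301,84,13.4);print(manip.observe()['joint_pos'].round(2))"
```

```text
t 10.15 p [ 582.8 -264.   226.8] yaw 27.96 tilt [ 0.     0.001 -1.   ] F [ 0.5 -0.2  0.6] open 0.0443753987694822 grip 0.0
 tool delta (cur axes) [-43.9  18.7 142.8] roll 0.2541
[-0.15  1.02  1.17  1.56 -0.98  1.24  0.12]
```

Request:
step_arm:
  deltas: [-11,4.7,0,0,0.5,-11,4.7,0,0,0.5,-11,4.7,0,0,0.5,-11,4.7,0,0,0.5,0,0,0,0.085,0.5,0,0,0,0.085,0.5,0,0,0,0.085,0.5,0,0,0,0,0.5]

```text
time_s: 10.82
position: [0.5506, -0.3046, 0.2275]
orientation: [3.12, 0.365, 0.0]
ft_force: [0.4, -0.0, -0.1]
opening: 0.0438
grip_force: 0.0
```

```bash
python3 -c "
from h import *
to(552.8,-301,84,13.4);print(manip.observe()['joint_pos'].round(2))"
```

```text
t 10.8167 p [ 550.6 -304.6  227.5] yaw 13.35 tilt [ 0.    -0.001 -1.   ] F [ 0.4 -0.  -0.1] open 0.043765906379460845 grip 0.0
 tool delta (cur axes) [  2.9  -3.1 143.5] roll -0.0009
[-0.08  1.    1.18  1.6  -0.98  1.23 -0.04]
```

Request:
step_arm:
  deltas: [3,-3,15,0,0.5,0,0,22,0,0.5,0,0,22,0,0.5,0,0,22,0,0.5,0,0,22,0,0.5,0,0,20,0,0.5,0,0,12,0,0.5,0,0,6,0,0.5]

```text
time_s: 11.48
position: [0.5527, -0.2997, 0.0847]
orientation: [-3.118, -0.373, 0.002]
ft_force: [-1.1, -0.3, -0.4]
opening: 0.0438
grip_force: 0.0
```

```bash
python3 -c "
from h import *
to(552.8,-301,84,13.2);print(manip.observe()['joint_pos'].round(2))"
```

```text
t 11.4833 p [ 552.7 -299.7   84.7] yaw 13.63 tilt [-0.002  0.001 -1.   ] F [-1.1 -0.3 -0.4] open 0.043779084574561734 grip 0.0
 tool delta (cur axes) [-0.2  1.3  0.7] roll 0.0075
[ 0.03  1.06  0.8   1.69 -0.99  0.85 -0.05]
```

Now close the gripper.

Request:
step_arm:
  deltas: [0,1,0,0,0.3,0,0,0,0,0.1,0,0,0,0,0,0,0,0,0,0,0,0,0,0,0,0,0,0,0,0,0,0,0,0,0,0,0,0,0,0]

```text
time_s: 12.15
position: [0.5544, -0.3012, 0.0872]
orientation: [3.118, 0.369, 0.002]
ft_force: [-1.0, 0.5, 5.6]
opening: 0.0153
grip_force: 30.0
```

```bash
python3 -c "
from h import *
to(508.7,156.7,90,2.8);print(manip.observe()['joint_pos'].round(2))"
```

```text
t 12.15 p [ 554.4 -301.2   87.2] yaw 13.51 tilt [ 0.001 -0.001 -1.   ] F [-1.   0.5  5.6] open 0.015306513720044193 grip 29.96716869994998
 tool delta (cur axes) [  62.5 -455.9   -3.5] roll 0.187
[ 0.03  1.06  0.81  1.69 -0.99  0.85 -0.05]
```

Request:
step_arm:
  deltas: [0,0,-6,0,0,0,0,-12,0,0,0,0,-18,0,0,0,0,-22,0,0,0,0,-22,0,0,0,0,-22,0,0,0,0,-18,0,0,0,0,-10,0,0]

```text
time_s: 12.82
position: [0.5544, -0.3015, 0.2192]
orientation: [3.117, 0.368, 0.004]
ft_force: [-0.5, 0.0, -2.4]
opening: 0.0155
grip_force: 30.0
```

```bash
python3 -c "
from h import *
to(508.7,156.7,215,2.8);print(manip.observe()['joint_pos'].round(2))"
```

```text
t 12.8167 p [ 554.4 -301.5  219.2] yaw 13.48 tilt [ 0.003 -0.003 -1.   ] F [-0.5  0.  -2.4] open 0.015472754225292821 grip 29.966429639607668
 tool delta (cur axes) [  62.4 -456.2    2.9] roll 0.1864
[-0.02  0.91  0.95  1.6  -0.82  1.07 -0.18]
```

Request:
step_arm:
  deltas: [2,-14,0,0,0,4,-24,0,0,0,4,-30,0,0,0,4,-30,0,0,0,4,-30,0,0,0,4,-30,0,0,0,4,-30,0,0,0,4,-30,0,0,0]

```text
time_s: 13.48
position: [0.5316, -0.0801, 0.2161]
orientation: [-3.12, -0.369, 0.001]
ft_force: [-0.1, 0.1, -2.8]
opening: 0.0154
grip_force: 30.0
```

Request:
step_arm:
  deltas: [4,-30,0,0,0,4,-30,0,0,0,4,-30,0,0,0,4,-30,0,0,0,4,-30,0,0,0,4,-30,0,0,0,4,-28,0,0,0,4,-20,0,0,0]

```text
time_s: 14.15
position: [0.5089, 0.1507, 0.2155]
orientation: [-3.118, -0.374, 0.003]
ft_force: [0.2, -0.0, -3.1]
opening: 0.0158
grip_force: 30.0
```

Request:
step_arm:
  deltas: [0,-10,0,0.06,0,0,0,0,0.066,0,0,0,0,0.06,0,0,0,0,0,0,0,0,0,0,0,0,0,0,0,0,0,0,0,0,0,0,0,0,0,0]

```text
time_s: 14.82
position: [0.5079, 0.1569, 0.2161]
orientation: [3.14, 0.078, 0.0]
ft_force: [0.2, 0.3, -1.9]
opening: 0.0155
grip_force: 30.0
```

```bash
python3 - <<'E'
from h import *
to(508.7,156.7,215,2.8);print(manip.observe()['joint_pos'].round(2))
p=manip.observe()['position']
cv=[]
for n in('scene','top'):
    d=grab(n,n+'2.png');C=cloud(d);z=C[...,2]
    near=(abs(C[...,0]-p[0])<.08)&(abs(C[...,1]-p[1])<.05)
    ch=(z>.06)&(z<.069)&(abs(C[...,0]-.505)<.1)&(abs(C[...,1]-.22)<.16)
    print(n,'charger',rect(C[ch]))
    b=near&(z>.13)&(z<.209)
    if b.sum()>10:
        Q=C[b]; print(' cass zmin',np.percentile(Q[:,2],[1,5]).round(4)); s=Q[(Q[:,2]>.15)&(Q[:,2]<.2)]; print(rect(s),len(s))
    hsv=cv2.cvtColor(d['image'],cv2.COLOR_RGB2HSV)
    # white slot rim
    w=ch&(hsv[...,1]<40)&(hsv[...,2]>190)&(C[...,1]<.21)
    if w.sum()>10: print(' rim',rect(C[w]),w.sum())
im=cv2.imread('pics/scene2.png')[110:300,230:430];cv2.imwrite('pics/s2c.png',cv2.resize(im,None,fx=3,fy=3))
E
```

```text
t 14.8167 p [507.9 156.9 216.1] yaw 2.86 tilt [ 0. -0. -1.] F [ 0.2  0.3 -1.9] open 0.015518017900425498 grip 29.966689918655902
 tool delta (cur axes) [0.8 0.3 1.1] roll 0.001
[-0.95  0.87  1.09  1.91 -0.94  0.99 -0.93]
scene charger (array([503.1, 221.5]), array([165. , 260.3]), -87.35)
 cass zmin [0.14   0.1443]
(array([509.2, 168.2]), array([ 23.3, 102.1]), -10.83) 406
 rim (array([531.8, 157.6]), array([49.4, 77.3]), 3.17) 98
top charger (array([507.2, 210. ]), array([159.9, 236.3]), -87.25)
 cass zmin [0.1463 0.1506]
(array([467.3, 147.5]), array([14.3, 33.3]), -33.63) 37
 rim (array([559.9, 138.6]), array([15.9, 34.9]), 35.32) 11
```

View pics/s2c.png

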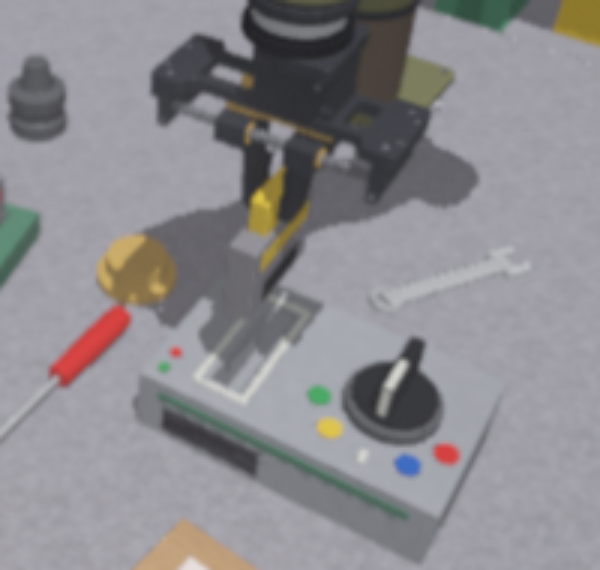

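The cassette hangs upright over the charger. I'll check its offset in the hand and the slot rim in the first, unoccluded pictures.

```bash
python3 - <<'E'
from h import *
for f in 'ab':
    d=dict(np.load(f'/tmp/{f}.npz'));C=cloud(d);z=C[...,2];hsv=cv2.cvtColor(d['image'],cv2.COLOR_RGB2HSV)
    m=(abs(C[...,0]-.508)<.07)&(abs(C[...,1]-.157)<.035)&(z>.05)&(z<.075)&(hsv[...,1]<45)&(hsv[...,2]>185)
    v,u=np.nonzero(m); print(f,'rim',rect(onplane(d,np.c_[u,v],.065)),m.sum())
d=grab('scene');C=cloud(d).reshape(-1,3)*1000;p=manip.observe()['position']*1000
t=np.radians(2.86);c,s=np.cos(t),np.sin(t)
Q=C-p;L=np.c_[Q[:,0]*c+Q[:,1]*s,-Q[:,0]*s+Q[:,1]*c,C[:,2]]
L=L[(abs(L[:,0])<70)&(abs(L[:,1])<30)&(L[:,2]>142)&(L[:,2]<200)]
for lo,hi in((145,165),(165,185),(185,200)):
    B=L[(L[:,2]>lo)&(L[:,2]<hi)]
    e=B[(abs(B[:,1])<8)&(B[:,0]>35)]; w=B[(B[:,0]<40)&(B[:,0]>-40)&(B[:,1]>4)]
    print(lo,'end x',np.median(e[:,0]).round(1),len(e),'side y',np.median(w[:,1]).round(1),len(w), 'slope',np.polyfit(w[:,0],w[:,1],1)[0].round(4),'min x',L[:,0].min().round(1))
E
```

```text
a rim (array([509. , 158.2]), array([ 47.9, 121.7]), 1.93) 108
b rim (array([505.5, 155.9]), array([ 49.9, 125.6]), 2.6) 205
145 end x 47.5 41 side y 12.7 77 slope -0.0069 min x -52.7
165 end x 47.4 41 side y 12.1 78 slope 0.0001 min x -52.7
185 end x 47.5 33 side y 12.6 67 slope -0.0089 min x -52.7
```

Request:
step_arm:
  deltas: [1.5,0.2,4,0,0,0,0,12,0,0,0,0,14,0,0,0,0,14,0,0,0,0,12,0,0,0,0,6,0,0,0,0,3,0,0,0,0,2,0,0]

```text
time_s: 15.63
position: [0.5096, 0.1568, 0.1489]
orientation: [3.14, 0.078, 0.001]
ft_force: [-0.1, -0.0, -2.1]
opening: 0.0156
grip_force: 30.0
```

```bash
python3 - <<'E'
from h import *
to(509.4,156.7,92,2.8)
for n in ('top','scene'):
    d=grab(n,n+'3.png')
im=np.hstack([cv2.resize(cv2.imread('pics/top3.png')[150:230,150:230],(400,400)),cv2.resize(cv2.imread('pics/scene3.png')[170:270,260:360],(400,400))]);cv2.imwrite('pics/c3.png',im)
E
```

```text
t 15.6333 p [509.6 156.8 148.9] yaw 2.83 tilt [ 0.    -0.001 -1.   ] F [-0.1 -0.  -2.1] open 0.01564596693102937 grip 29.966644537635148
 tool delta (cur axes) [-0.2  0.1 56.9] roll 0.0006
```

View pics/c3.png

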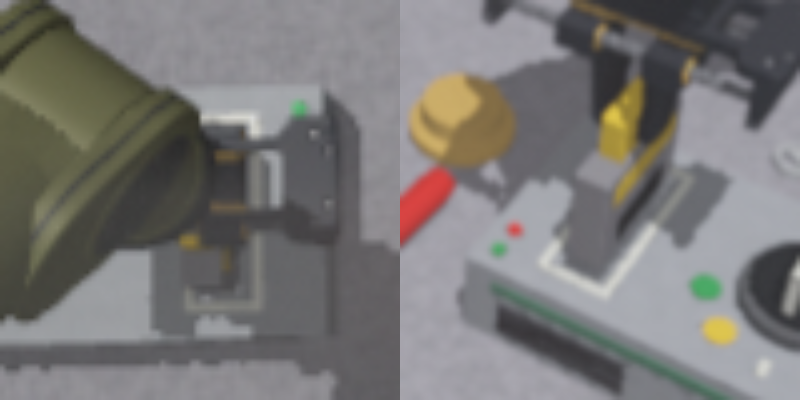

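The cassette sits centred within the white rim at the slot mouth, seen in both the left and right crops. Lowering slowly.

Request:
step_arm:
  deltas: [0,0,2,0,0,0,0,2,0,0,0,0,2,0,0,0,0,2,0,0,0,0,2,0,0,0,0,1,0,0,0,0,1,0,0,0,0,0,0,0]

```text
time_s: 16.4
position: [0.5094, 0.1569, 0.1369]
orientation: [3.14, 0.078, 0.0]
ft_force: [-0.3, -0.6, -2.7]
opening: 0.016
grip_force: 30.0
```

Request:
step_arm:
  deltas: [0,0,2,0,0,0,0,2,0,0,0,0,2,0,0,0,0,2,0,0,0,0,2,0,0,0,0,2,0,0,0,0,2,0,0,0,0,0,0,0]

```text
time_s: 17.07
position: [0.5092, 0.1569, 0.1226]
orientation: [3.14, 0.078, -0.001]
ft_force: [0.3, -0.0, -2.5]
opening: 0.0157
grip_force: 30.0
```

Request:
step_arm:
  deltas: [0,0,3,0,0,0,0,3,0,0,0,0,3,0,0,0,0,3,0,0,0,0,3,0,0,0,0,3,0,0,0,0,2,0,0,0,0,0,0,0]

```text
time_s: 17.73
position: [0.5092, 0.1569, 0.1026]
orientation: [3.14, 0.078, -0.001]
ft_force: [0.1, -0.7, -2.3]
opening: 0.0159
grip_force: 30.0
```

Request:
step_arm:
  deltas: [0,0,1.5,0,0,0,0,1.5,0,0,0,0,1.5,0,0,0,0,1.5,0,0,0,0,1,0,0,0,0,1,0,0,0,0,1,0,0,0,0,0,0,0]

```text
time_s: 18.4
position: [0.5094, 0.1569, 0.0939]
orientation: [3.14, 0.078, 0.0]
ft_force: [1.1, -0.7, -2.7]
opening: 0.0156
grip_force: 30.0
```

Request:
step_arm:
  deltas: [0,0,0.8,0,0,0,0,0.8,0,0,0,0,0.8,0,0,0,0,0.8,0,0,0,0,0,0,0,0,0,0,0,0,0,0,0,0,0,0,0,0,0,0]

```text
time_s: 19.07
position: [0.5095, 0.1569, 0.0921]
orientation: [-3.14, -0.077, -0.002]
ft_force: [-3.0, -0.0, 10.0]
opening: 0.0155
grip_force: 30.0
```

Floor contact came at TCP 92 mm, where predicted. Settle a bit more, then release.

Request:
step_arm:
  deltas: [0,0,0.5,0,0,0,0,0,0,0,0,0,0,0,0.22,0,0,0,0,0.28,0,0,0,0,0.36,0,0,0,0,0.42,0,0,0,0,0.45,0,0,0,0,0.45]

```text
time_s: 19.73
position: [0.5094, 0.1569, 0.0902]
orientation: [3.14, 0.078, 0.0]
ft_force: [0.5, -0.9, -0.6]
opening: 0.0397
grip_force: 0.0
```

Request:
step_arm:
  deltas: [0,0,-4,0,0.45,0,0,-8,0,0.45,0,0,-14,0,0.45,0,0,-18,0,0.45,0,0,-18,0,0.45,0,0,-15,0,0.45,0,0,-8,0,0.45,0,0,0,0,0.45]

```text
time_s: 20.4
position: [0.5105, 0.157, 0.1772]
orientation: [3.141, 0.078, 0.006]
ft_force: [0.3, -0.4, -0.4]
opening: 0.0398
grip_force: 0.0
```

```bash
python3 - <<'E'
from h import *
to(503.3,281.1,89,2.8);print(manip.observe()['joint_pos'].round(2))
d=grab('scene','s4.png');C=cloud(d);z=C[...,2]
hsv=cv2.cvtColor(d['image'],cv2.COLOR_RGB2HSV)
m=(hsv[...,0]>20)&(hsv[...,0]<35)&(hsv[...,1]>120)&(abs(C[...,0]-.51)<.05)&(abs(C[...,1]-.157)<.02)
print('rib z',np.percentile(z[m],[5,50,90,98]),m.sum(),np.median(C[m],0))
b=(z>.112)&(z<.124)&(abs(C[...,0]-.503)<.05)&(abs(C[...,1]-.281)<.04)
print('bar',rect(C[b]),b.sum())
im=cv2.imread('pics/s4.png')[140:290,250:450];cv2.imwrite('pics/s4c.png',cv2.resize(im,None,fx=3,fy=3))
E
```

```text
t 20.4 p [510.5 157.  177.2] yaw 2.84 tilt [ 0.004  0.    -1.   ] F [ 0.3 -0.4 -0.4] open 0.03979915879742853 grip 0.0
 tool delta (cur axes) [  -1.4 -124.3   88.2] roll 0.0007
[-0.82  0.8   0.78  1.93 -0.82  0.76 -1.07]
rib z [0.06808952 0.10989596 0.11461081 0.11591016] 213 [0.51484493 0.16260662 0.10989596]
bar (array([501.9, 280.6]), array([14.2, 66.3]), 2.52) 147
```

View pics/s4c.png

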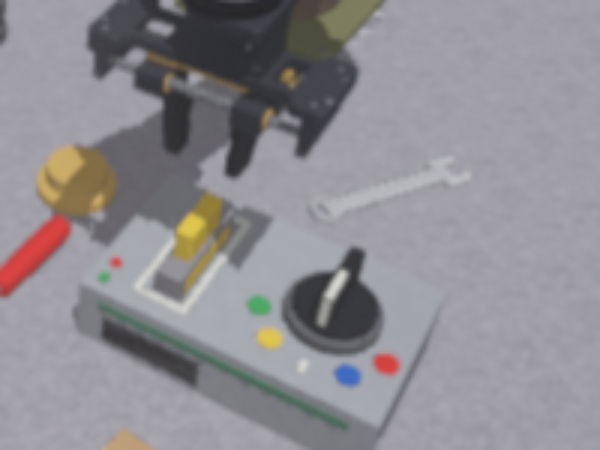

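The cassette is home (rib top about 115 mm). Next, over to the knob, with the jaw wide enough for the 14 mm bar.

Request:
step_arm:
  deltas: [0,-10,0,0,0.5,0,-18,0,0,0.5,0,-22,0,0,0.5,0,-22,0,0,0.5,0,-22,0,0,0.5,-1,-20,0,0,0.5,0,-10,0,0,0.5,0,0,0,0,0.5]

```text
time_s: 21.12
position: [0.501, 0.2841, 0.1738]
orientation: [3.14, 0.086, -0.003]
ft_force: [-0.0, -0.6, -1.1]
opening: 0.0443
grip_force: 0.0
```

```bash
python3 -c "
from h import *
to(503.,281,90,2.8);print(manip.observe()['joint_pos'].round(2))"
```

```text
t 21.1167 p [501.  284.1 173.8] yaw 3.15 tilt [-0.002 -0.    -1.   ] F [-0.  -0.6 -1.1] open 0.04432427357716132 grip 0.0
 tool delta (cur axes) [ 2.   3.2 83.8] roll 0.0061
[-1.02  0.86  0.81  1.81 -0.83  0.85 -1.32]
```

Request:
step_arm:
  deltas: [2,3,5,0.006,0.5,0,0,12,0,0.5,0,0,16,0,0.5,0,0,16,0,0.5,0,0,14,0,0.5,0,0,10,0,0.5,0,0,7,0,0.5,0,0,2,0,0.5]

```text
time_s: 21.78
position: [0.504, 0.2765, 0.092]
orientation: [3.139, 0.066, -0.002]
ft_force: [-0.4, -0.2, -0.4]
opening: 0.0438
grip_force: 0.0
```

```bash
python3 -c "
from h import *
to(503.,281,91,2.8);print(manip.observe()['joint_pos'].round(2))"
```

```text
t 21.7833 p [504.  276.5  92. ] yaw 2.39 tilt [-0.001 -0.002 -1.   ] F [-0.4 -0.2 -0.4] open 0.04381495737026349 grip 0.0
 tool delta (cur axes) [-0.8 -4.6  1. ] roll -0.0071
[-0.94  0.96  0.67  1.86 -0.94  0.68 -1.23]
```

Request:
step_arm:
  deltas: [-0.5,-4,0,-0.005,0.5,0,0,0,0,0.5,0,0,0,0,0.5,0,0,0,0,0.5,0,0,0,0,0.5,0,0,0,0,0.5,0,0,0,0,0.5,0,0,0,0,0.5]

```text
time_s: 22.45
position: [0.5038, 0.2818, 0.0933]
orientation: [3.14, 0.076, 0.001]
ft_force: [0.3, -0.4, 0.0]
opening: 0.0441
grip_force: 0.0
```

```bash
python3 -c "
from h import *
to(503.,281,91,2.8)"
```

```text
t 22.45 p [503.8 281.8  93.3] yaw 2.79 tilt [ 0.    -0.001 -1.   ] F [ 0.3 -0.4  0. ] open 0.04412716101361508 grip 0.0
 tool delta (cur axes) [-0.8  0.8  2.3] roll -0.0002
```

Request:
step_arm:
  deltas: [-0.8,0.8,2.5,0,0.4,0,0,0,0,0.25,0,0,0,0,0.1,0,0,0,0,0,0,0,0,0,0,0,0,0,0,0,0,0,0,0,0,0,0,0,0,0]

```text
time_s: 23.12
position: [0.503, 0.2816, 0.0907]
orientation: [-3.14, -0.077, -0.0]
ft_force: [0.2, 2.9, -0.6]
opening: 0.014
grip_force: 30.0
```

Request:
step_arm:
  deltas: [0,0,0,0.06,0,0,0,0,0.09,0,0,0,0,0.09,0,0,0,0,0.09,0,0,0,0,0.09,0,0,0,0,0.09,0,0,0,0,0.09,0,0,0,0,0,0]

```text
time_s: 23.78
position: [0.5027, 0.2805, 0.0907]
orientation: [3.021, -0.858, -0.0]
ft_force: [-0.2, -0.0, 1.0]
opening: 0.0135
grip_force: 30.0
```

```bash
python3 -c "
from h import *
to(503.,281,91,-31.6);print(manip.observe()['moment'])"
```

```text
t 23.7833 p [502.7 280.5  90.7] yaw -31.72 tilt [-0.    -0.001 -1.   ] F [-0.2 -0.   1. ] open 0.013513351186392982 grip 30.001333127729595
 tool delta (cur axes) [ 0.1 -0.6 -0.3] roll -0.0022
[0.04902253 0.35831653 0.01138027]
```

Turned by 0.6 rad with the moment at about 0. Release, rise and back off.

Request:
step_arm:
  deltas: [0,0,0,0,0.2,0,0,0,0,0.3,0,0,0,0,0.4,0,0,0,0,0.5,0,0,0,0,0.5,0,0,-5,0,0.5,0,0,-10,0,0.5,0,0,-15,0,0.5]

```text
time_s: 24.45
position: [0.5024, 0.2807, 0.1209]
orientation: [3.021, -0.855, -0.001]
ft_force: [-0.4, -0.4, 0.6]
opening: 0.0441
grip_force: 0.0
```

Request:
step_arm:
  deltas: [0,0,-20,0,0.5,0,0,-20,0,0.5,0,0,-20,0,0.5,0,0,-20,0,0.5,0,0,-20,0,0.5,0,0,-10,0,0.5,0,0,0,0,0.5,0,0,0,0,0.5]

```text
time_s: 25.12
position: [0.5029, 0.2812, 0.2309]
orientation: [-3.023, 0.855, -0.001]
ft_force: [0.7, -0.0, -0.3]
opening: 0.0443
grip_force: 0.0
```

```bash
python3 - <<'E'
from h import *
to(503,281,200,-31.6)
d=grab('scene','s5.png');C=cloud(d);z=C[...,2]
b=(z>.112)&(z<.124)&(abs(C[...,0]-.503)<.05)&(abs(C[...,1]-.281)<.04)
print('bar (want about -31.6)',rect(C[b]),b.sum())
r=(abs(C[...,0]-.506)<.04)&(abs(C[...,1]-.157)<.012)&(z>.09)&(z<.13)
print('rib top',np.percentile(z[r],[50,90,98]))
im=cv2.imread('pics/s5.png')[110:300,140:430];cv2.imwrite('pics/s5c.png',cv2.resize(im,None,fx=2.7,fy=2.7))
E
```

```text
t 25.1167 p [502.9 281.2 230.9] yaw -31.58 tilt [ 0.001 -0.    -1.   ] F [ 0.7 -0.  -0.3] open 0.044282721931937184 grip 0.0
 tool delta (cur axes) [ 0.2  0.1 30.9] roll 0.0003
bar (want about -31.6) (array([500.7, 281.8]), array([14.9, 65.6]), -32.54) 162
rib top [0.11240021 0.11476251 0.11577494]
```

View pics/s5c.png

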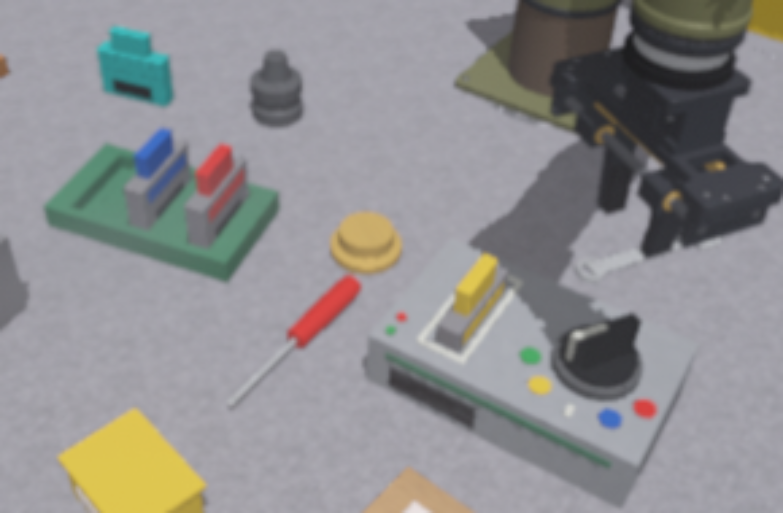

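The picture shows the pointer aimed at the yellow mark (540,385), the cassette seated, and the blue and red cassettes, screwdriver and collar unmoved. Handing in.

```bash
python3 -c "
from h import *
print(workorder.close_job())"
```

```text
the job is handed in; nothing more can be done
None
```

I handed the job in at about 25 s: the yellow cassette is fully home in the charger slot, and after that I turned the knob to the yellow mark (-0.6 stop). The other two cassettes, the screwdriver and the collar were left where they were.

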